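# Lock the tacking jig and hold the torch rest at its notch

## Task

On the tacking jig, first turn the turnbutton fully across the edge of the closed frame, so that the workpiece is locked in. Then take the torch-rest carriage by its black grip block and slide it along the rail towards the turnbutton's end of the jig until its ball drops into the notch, without running past it, and finish while still holding the carriage there, at rest and seated in the notch. Leave the workpiece and the other things on the bench where they are.

Things in the scene. Friction and masses are not known exactly. Their poses are not given: they have to be found in the camera images.
- jig: Tacking jig fixed to the bench: flat steel plate 250 (its x) x 340 (its y) x 15 mm, origin under its centre, z up. Along its robot-side edge a steel rail, parallel to jig y, carries the torch-rest carriage; on the far half the workpiece lies under a hinged frame. All that is built on the jig turns with it.
- turnbutton (a joint): Angle (rad) of the turnbutton, a steel bar 84 x 18 x 8 mm on a vertical pivot through its middle, beside the frame's +y edge. 0 = bar along jig x, clear of the frame; 1.571 (end stop) = along jig y, one end across the frame's edge (locked). Grows counter-clockwise from above. Starts at 0 to 0.3; friction about 0.05 N m; stays where it is left.
- turnbutton_grip (a point): Point on the turnbutton's pivot axis, 61 mm above the bench, 6 mm below the top of its upright grip fin. The fin stands on the middle of the bar: 40 mm long along the bar, 12 mm thick, 28 mm tall (39 to 67 mm above the bench). The point's x axis lies along the bar and turns with it.
- frame (a joint): Opening angle (rad) of the flat steel retaining frame, 130 x 150 x 8 mm with a 80 x 94 mm window, hinged along its -y edge; 0 = lying flat over the workpiece (it starts so, its top 30 mm above the bench), positive = lifted.
- workpiece: The workpiece, loose under the frame: a 100 x 110 x 6 mm steel plate with a 60 mm diameter tube stub standing up through the frame's window to 55 mm above the bench. Origin under the plate's centre.
- carriage: Torch-rest carriage: grey block 82 x 60 x 18 mm, top 48 mm above the bench, with a black grip block on top and a two-pronged steel torch rest on the far side. Slides only along jig y (170 mm travel), drag about 1.5 N. Starts within 25 mm of the -y end; the notch is 55 to 130 mm further to +y. Origin on the line of its hidden sprung ball, 15 mm above the bench; axes as the jig's.
- carriage_grip (a point): Centre of the carriage's black grip block, 72 mm above the bench. The block is 30 mm along jig x, 18 mm along jig y, and stands from 48 to 82 mm above the bench; it lies 2 mm to jig +x of the carriage's origin.
- index_bar: Dark steel index bar on the jig plate beside the rail, on the robot's side: 14 mm wide, 10 mm tall, 260 mm long along jig y, crossed by one groove 12 mm wide (the notch). Origin mid-groove on the bar's underside, axes as the jig's. The ball is seated when the carriage's origin is level with this origin along jig y. The bar's place along the rail differs each time.
- notch (a point): Middle of the groove at the bar's top face, 25 mm above the bench. From 6 mm before it the sprung ball drops in and draws the carriage forward, rising to about 6 N; at the centre this turns over sharply and pushing on is resisted by about 8 N within 2 mm, fading until the ball is out again 6 mm further on. The rail goes on at least 40 mm past it.
- nozzle: Bystander: white ceramic nozzle, 22 mm diameter, 38 mm tall, standing on the jig plate's far +y corner.
- collar: Bystander: steel collar, 34 mm diameter, 18 mm tall, on the jig plate's far -y corner.
- brush: Bystander: wooden-backed wire brush 250 mm long lying beside the jig on its +y side.
- square: Bystander: welding square about 110 x 110 x 22 mm lying beside the jig on its -y side.
- hammer: Bystander: hammer lying far to the right.
- spray_can: Bystander: grey can 170 mm tall, 60 mm diameter, standing far to the left.
- tube_offcut: Bystander: standing steel tube offcut, 48 mm diameter, 70 mm tall, on the left.

How it is judged (in metres and radians):
On the way, in this order (a step that is already met when the one before it is completed fails the run):
1. the turnbutton lies across the frame's edge (value of joint turnbutton above 1.3 rad and value of joint frame below 0.05 rad), for 0.2 s.
2. the carriage is held by the fingers, at rest in the notch (y of carriage in the frame of index_bar between -0.0025 and 0.0025 m and contact force between the fingers and carriage above 2 N and linear speed of carriage below 0.01 m/s), for 0.4 s.
At the end, for the whole second after the job is handed in: The turnbutton is turned past 1.3 rad over the closed frame (under 0.05 rad), the carriage's origin is within 2.5 mm of the notch along the rail and at rest, the fingers still hold it with more than 2 N, and the workpiece is within 10 mm of where it was (all of step 1 and all of step 2 and distance of workpiece from where it was at the start of the episode below 0.01 m); the arm keeps its last pose, push and grip.
It fails at once if the carriage runs more than 12 mm past the notch (y of carriage in the frame of index_bar above 0.012 m).
It fails at once if a bystander is shifted by more than 30 mm (distance of any of nozzle, collar, brush, square, hammer, spray_can, tube_offcut from where it was at the start of the episode above 0.03 m).
It also fails if it takes over 64 s, if anything falls off the work surface, if the arm or the gripper's body presses on something with over 40 N, if the wrist force passes 120 N, or if a joint passes its speed limit or range.

## Robot

A 7-joint arm with a two-finger parallel gripper is mounted at the origin on the work surface. World frame = base frame: x ahead of the robot, y to its left, z up, the work surface at z = 0. Lengths are in mm, angles in rad, forces in N, time in s.
With the tool pointing down it reaches from about 350 to 900 mm from the base axis. Payload 7.2 kg.
Tool frame: the origin (TCP) lies at the centre of the arm's flange, where the gripper is bolted on; the fingertips stand 173 mm ahead of it and the grasp point (between the pads) lies 155 mm ahead of it; z points along the fingers, y is the line along which they close (so a half turn about z gives the same grasp; the last joint's range is limited). The gripper opens to 85 mm and grips with 20 to 120 N. Pads are 22 mm wide; open, the fingers measure 114 mm over their backs; the gripper's body (76 mm by 85 mm) begins 54 mm behind the grasp point. The pads swing forward as they close: fully open they stand 13 mm farther back than shut.
Start: joints at [-1.23, 0.411, -0.013, 1.596, 0.006, 1.134, -0.082], TCP at [248.451, 573.494, 404.697] pointing down, gripper open.
Joint ranges: [-2.95, 2.95], [-0.29, 1.99], [-1.47, 1.44], [0.14, 2.54], [-1.03, 4.17], [0.13, 1.85], [-2.86, 2.86]. Speed limits (rad/s): [2.39, 2.39, 3.01, 3.01, 3.14, 3.14, 3.14].

## Interface

Orientations are given as a unit quaternion [x, y, z, w].
In Python, from workcell import env, viewer gives the robot as it stands. The module is installed in compiled form; this text tells all that it offers.
- The arm moves only by the tool apply_moves, never from a script. Its argument "targets" is a list of rows, each a list of 6 numbers: the shift along the tool's x, y, z in units of 40 mm (1.0 is 40 mm), then the turn, a rotation vector about the tool's x, y, z in units of 8 degrees (1.0 is 8 degrees). A call has 1 to 20 rows; each row shifts and turns the commanded pose from where the row before left it, along the tool's axes as they then stand; what a row does not reach is not made up. A row lasts 1/8 s, in which the tool goes at most 62.5 mm and 10.7 degrees, less where a joint would pass 70% of its speed; a pose out of reach is approached as far as the arm can. A call is refused whole if a number of a shift passes 1 or a number of a turn 1, either way. A call with a gripper value outside its range is refused whole. "gripper" is the finger opening in mm, from 0 to 85.4, set as the call begins (left out, the last holds). The fingers move at their own pace and stop on an object; "grip_force" is the grip in N (left out, the last holds). Time passes only in rows, so rows that do not move let the fingers close. It gives the time, the measured TCP pose, the force, the opening and the grip force at its end, in the units of the state.
- env.get_state(): the state, without advancing time (a new reading comes with each control period).
- viewer.get_image(name): name is "scene" or "side" or "wrist"; returns a dict with "image" (384x512x3 uint8, red, green, blue), "K" (3x3 intrinsics, pixels), "R" (3x3) and "t" (3): a world point X has camera coordinates R X + t; the wrist camera has in their place "mount" (4x4, takes a point from camera to tool coordinates, whose origin is the TCP and whose axes are the flange's). Camera axes: x right, y down, z forward; pixel columns grow to the right and rows downward; lengths in mm; the calibration is good to about 2 mm. The wrist camera is an equidistant fisheye: a pixel r from the principal point sees the ray r / f radians off the axis. A picture is of the moment at which its call begins: read the wrist's pose just before it. There is no depth.
- env.sign_off(): hands the job in; it is judged then, once.
The state is a dict: "time": time; "qpos": joint angles; "qd": joint speeds; "tau": joint torques, N m; "tool_pos": TCP position; "ee_rot": TCP orientation; "contact_force": force on the tool from outside, world axes, zero at the start; "ft_torque": the same for the moment, N m; "gripper_width": finger opening in mm; "grip_force": force on a finger pad.
Only numpy, scipy, OpenCV 4.12 (cv2) and the standard library are available. Lean on these libraries where they do the work, as an engineer would, in place of code of your own. Each camera call takes 0.05 s, during which the arm holds its last target. There are 200 camera calls.

## Working session

There is one attempt and no reset: what is moved stays moved. The work goes in short steps, Python scripts to look and compute and a tool call to move; the robot and the scene stay as the last step left them, time stands still between calls to the robot, and variables do not carry over. Pictures are saved under pics/ and viewed, at most 10 in all, crops included, and the job is handed in when it is done.

Besides the shell and the picture viewer there is one more tool, called after ">>>" as name(argument=value, ...) on one line, values as JSON. apply_moves: Moves the arm, as the interface text tells. Its arguments: {"type":"object","properties":{"targets":{"type":"array"},"gripper":{"type":"number"},"grip_force":{"type":"number"}},"required":["targets"]}

```bash
mkdir -p pics
cat > h.py <<'E'
import numpy as np, cv2
from workcell import env, viewer
from scipy.spatial.transform import Rotation as Ro
def ray(im,u,v):
    K,R,t=map(np.array,(im["K"],im["R"],im["t"]))
    d=R.T@np.linalg.solve(K,[u,v,1.]); return -R.T@t,d
def atz(im,u,v,z):
    c,d=ray(im,u,v); return c+d*(z-c[2])/d[2]
def wray(im,st,u,v):
    K=np.array(im["K"]);M=np.array(im["mount"])
    p=np.array([(u-K[0,2])/K[0,0],(v-K[1,2])/K[1,1]]);th=np.hypot(*p)
    d=np.r_[p/th*np.sin(th),np.cos(th)] if th>0 else np.array([0,0,1.])
    W=np.eye(4);W[:3,:3]=Ro.from_quat(st["ee_rot"]).as_matrix();W[:3,3]=st["tool_pos"]
    T=W@M; return T[:3,3],T[:3,:3]@d
def watz(im,st,u,v,z):
    c,d=wray(im,st,u,v); return c+d*(z-c[2])/d[2]
def wproj(im,st,X):
    K=np.array(im["K"]);M=np.array(im["mount"])
    W=np.eye(4);W[:3,:3]=Ro.from_quat(st["ee_rot"]).as_matrix();W[:3,3]=st["tool_pos"]
    x=np.linalg.inv(W@M)@np.r_[X,1]; r=np.hypot(x[0],x[1]);th=np.arctan2(r,x[2])
    return K[0,2]+K[0,0]*th*x[0]/r, K[1,2]+K[1,1]*th*x[1]/r
def save(n,f,im=None,crop=None,s=1):
    a=(im or viewer.get_image(n))["image"][:,:,::-1]
    if crop: a=a[crop[1]:crop[3],crop[0]:crop[2]]
    cv2.imwrite("pics/"+f,cv2.resize(a,None,fx=s,fy=s,interpolation=cv2.INTER_CUBIC))
E
python3 - <<'E'
from h import *
import pickle
st=env.get_state(); print(st)
for n in("scene","side","wrist"):
    im=viewer.get_image(n); save(n,n+"0.png",im,s=1.5)
    pickle.dump((st,im),open(n+"0.pkl","wb"))
    print(n,{k:np.round(v,3).tolist() for k,v in im.items() if k!="image"})
E
```

```text
{'time': 0.0, 'qpos': array([-1.23021906,  0.4118967 , -0.01272746,  1.59703134,  0.00555196,
        1.1343151 , -0.08220407]), 'qd': array([-1.20783777e-03,  3.31727703e-03, -5.28684330e-04, -8.22190149e-04,
       -1.13063026e-03, -5.02631113e-04,  3.15282450e-05]), 'tau': array([ 4.52741706e-04, -6.00629210e+01,  6.82137050e-01, -2.99395037e+01,
        1.38800291e-02,  1.07897035e-02,  9.83580918e-06]), 'tool_pos': array([248.34942216, 573.30417171, 403.85994814]), 'ee_rot': array([ 2.02961485e-01,  9.79186388e-01, -7.97207491e-04, -1.31974504e-04]), 'contact_force': array([-0.14165908, -0.35556858, -0.27621032]), 'ft_torque': array([-0.03931139,  0.02208588, -0.01304197]), 'grip_force': 0.0, 'gripper_width': 85.59540478005894}
scene {'K': [[427.965, 0.0, 258.953], [0.0, 427.965, 185.977], [0.0, 0.0, 1.0]], 'R': [[0.209, 0.978, -0.005], [0.821, -0.178, -0.543], [-0.532, 0.11, -0.84]], 't': [-90.907, -399.731, 1690.012]}
side {'K': [[346.538, 0.0, 255.603], [0.0, 346.538, 191.04], [0.0, 0.0, 1.0]], 'R': [[0.88, -0.474, -0.011], [-0.313, -0.563, -0.765], [0.356, 0.677, -0.644]], 't': [-490.53, 210.386, 941.646]}
wrist {'K': [[297.319, 0.0, 258.089], [0.0, 297.319, 191.384], [0.0, 0.0, 1.0]], 'mount': [[0.0, -0.955, -0.297, 77.104], [1.0, 0.0, 0.0, -0.286], [-0.0, -0.297, 0.955, 30.874], [0.0, 0.0, 0.0, 1.0]]}
```

View pics/scene0.png

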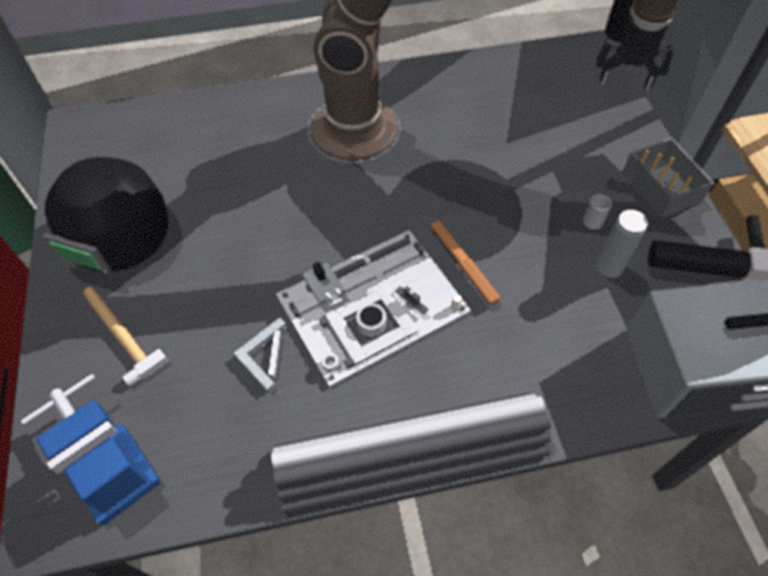

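View pics/side0.png

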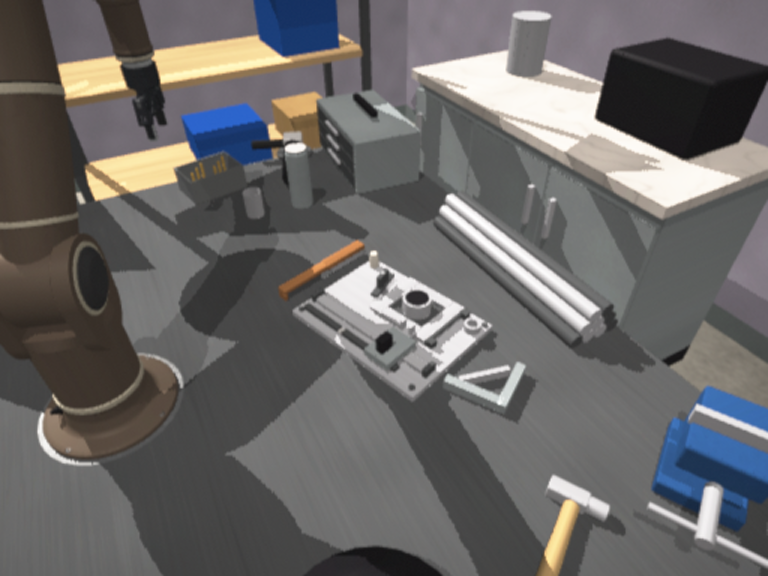

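The scene view shows the jig with corners near (278,293), (412,234), (468,310) and (332,384) in the 1.5x picture. The carriage's black grip is at (320,270) and the turnbutton fin at about (410,295).

Run:
```python
from h import *
import pickle
st,im=pickle.load(open("scene0.pkl","rb"))
P=[atz(im,u/1.5,v/1.5,15)[:2] for u,v in[(278,293),(412,234),(468,310),(332,384)]]
print(np.round(P),np.round(np.mean(P,0)),[np.linalg.norm(P[i]-P[i-1]) for i in range(4)])
print(atz(im,320/1.5,266/1.5,82),atz(im,408/1.5,291/1.5,67))
print(Ro.from_quat(st["ee_rot"]).as_matrix().round(3))
```

```text
[[ 479. -255.]
 [ 385.   66.]
 [ 607.  137.]
 [ 714. -175.]] [546. -57.] [np.float64(248.44474059463656), np.float64(334.423734498925), np.float64(233.18995331914124), np.float64(329.0996906576678)]
[ 474.23005321 -155.57703878   82.        ] [564.9295637   13.92636327  67.        ]
[[-0.918  0.397 -0.001]
 [ 0.397  0.918 -0.002]
 [-0.    -0.002 -1.   ]]
```

>>> apply_moves(targets=[[-0.82, -0.72, 0, 0, 0, 0], [-0.82, -0.72, 0, 0, 0, 0], [-0.82, -0.72, 0, 0, 0, 0], [-0.82, -0.72, 0, 0, 0, 0], [-0.82, -0.72, 0, 0, 0, 0], [-0.82, -0.72, 0, 0, 0, 0], [-0.82, -0.72, 0, 0, 0, 0], [-0.82, -0.72, 0, 0, 0, 0], [-0.82, -0.72, 0, 0, 0, 0], [-0.82, -0.72, 0, 0, 0, 0], [-0.82, -0.72, 0, 0, 0, 0], [-0.82, -0.72, 0, 0, 0, 0], [-0.82, -0.72, 0, 0, 0, 0], [-0.82, -0.72, 0, 0, 0, 0], [-0.82, -0.72, 0, 0, 0, 0], [-0.82, -0.72, 0, 0, 0, 0]])

```text
time: 2.15
tool_pos: [547.2, -59.2, 404.6]
ee_rot: [0.203, 0.979, 0.0, -0.0]
contact_force: [0.2, 0.5, 0.3]
gripper_width: 85.4
grip_force: 0.0
```

>>> apply_moves(targets=[[0, 0, 0, 0, 0, 1], [0, 0, 0, 0, 0, 1], [0, 0, 0, 0, 0, 1], [0, 0, 0, 0, 0, 1], [0, 0, 0, 0, 0, 1], [0, 0, 0, 0, 0, 1], [0, 0, 0, 0, 0, 1], [0, 0, 0, 0, 0, 1], [0, 0, 0, 0, 0, 1], [0, 0, 0, 0, 0, 1], [0, 0, 0, 0, 0, 1], [0, 0, 0, 0, 0, 1], [0, 0, 0, 0, 0, 1], [0, 0, 0, 0, 0, 1], [0, 0, 0, 0, 0, 1], [0, 0, 0, 0, 0, 1], [0, 0, 0, 0, 0, 1], [0, 0, 0, 0, 0, 0.5], [0, 0, 0, 0, 0, 0], [0, 0, 0, 0, 0, 0]], gripper=45)

```text
time: 4.65
tool_pos: [546.8, -57.8, 404.6]
ee_rot: [0.989, 0.145, -0.0, -0.0]
contact_force: [0.7, -0.2, -0.6]
gripper_width: 44.6
grip_force: 0.0
```

Run:
```python
from h import *
import pickle
st=env.get_state(); print(st["time"],st["qpos"].round(2),st["tool_pos"])
im=viewer.get_image("wrist"); save("wrist","w1.png",im,s=1.56)
pickle.dump((st,im),open("w1.pkl","wb"))
print(Ro.from_quat(st["ee_rot"]).as_matrix().round(3))
```

```text
4.65 [-0.67  0.37  0.9   1.82 -0.33  1.1  -0.93] [546.81950734 -57.84962722 404.61641867]
[[ 0.958  0.287 -0.   ]
 [ 0.287 -0.958  0.   ]
 [-0.    -0.    -1.   ]]
```

View pics/w1.png

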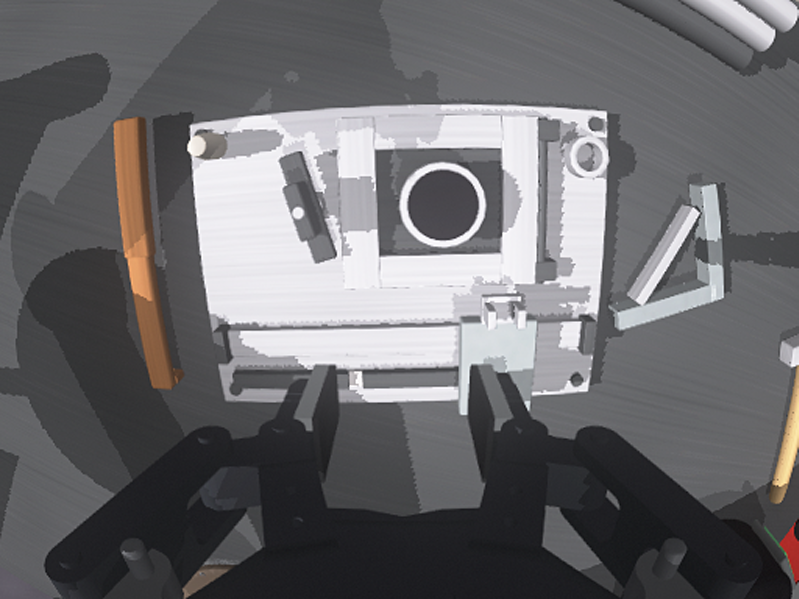

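The wrist view shows the turnbutton at about (305,208), tilted slightly counter-clockwise. The groove is the bright gap in the dark index bar at about (356,380), and the carriage is at (497,365). I'll zoom in on the details.

Run:
```python
from h import *
import pickle
st,im=pickle.load(open("w1.pkl","rb"))
a=im["image"][:,:,::-1]
A=cv2.resize(a[85:180,160:230],None,fx=6,fy=6,interpolation=cv2.INTER_CUBIC)
B=cv2.resize(a[180:275,200:360],None,fx=5,fy=5,interpolation=cv2.INTER_CUBIC)[:, :]
cv2.imwrite("pics/w1a.png",A); cv2.imwrite("pics/w1b.png",B)
# corners at z=15 (1.56x px)
P=[watz(im,st,u/1.56,v/1.56,15)[:2] for u,v in[(190,126),(607,111),(590,391),(223,402)]]
print(np.round(P,1),np.round(np.mean(P,0),1),[round(np.linalg.norm(P[i]-P[i-1])) for i in range(4)])
```

```text
[[ 602.3  139.9]
 [ 710.5 -180.2]
 [ 475.1 -260.8]
 [ 365.5   64.5]] [538.4 -59.2] [249, 338, 249, 343]
```

View pics/w1a.png

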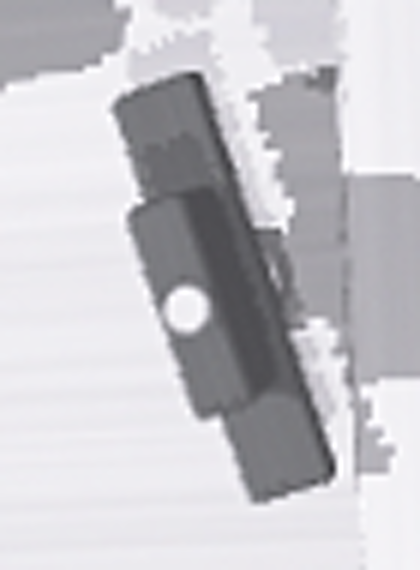

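View pics/w1b.png

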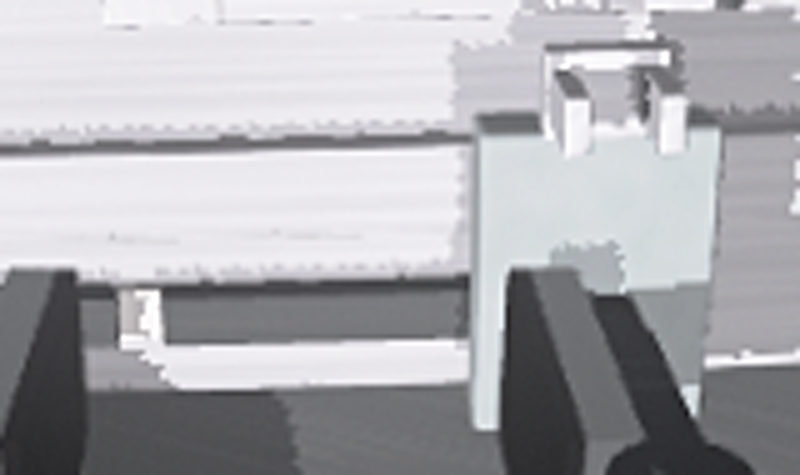

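The turnbutton crop gives the fin's top face corners as (130,212), (187,191), (252,400) and (202,418), with a white dot on the pivot at (187,309). In the second crop the groove is at about (141,318), between columns 119 and 164. The carriage's top face has its left edge at column 480 and its right edge at about 718.

Run:
```python
from h import *
import pickle
st,im=pickle.load(open("w1.pkl","rb"))
A=lambda u,v,z: watz(im,st,160+u/6,85+v/6,z)[:2]
B=lambda u,v,z: watz(im,st,200+u/5,180+v/5,z)[:2]
C=np.array([[602.3,139.9],[710.5,-180.2],[475.1,-260.8],[365.5,64.5]])
d=(C[0]-C[1])+(C[3]-C[2]); yaw=np.arctan2(-d[0],d[1])
d=(C[0]-C[3])+(C[1]-C[2]); yaw2=np.arctan2(d[1],d[0]); print("yaw",yaw,yaw2)
c0=C.mean(0); y=yaw
def J(p):
    p=p-c0; return np.round([p@[np.cos(y),np.sin(y)],p@[-np.sin(y),np.cos(y)]],1)
F=[A(u,v,67) for u,v in[(130,212),(187,191),(252,400),(202,418)]]
Bp=[A(u,v,39) for u,v in[(115,105),(195,75),(332,478),(258,500)]]
for n,q in("fin",F),("bar",Bp):
    m=np.mean(q,0); ax=(q[0]+q[1]-q[2]-q[3])/2; print(n,m,J(m),"len",np.linalg.norm(ax),"ang",np.arctan2(ax[1],ax[0]),"rel",np.arctan2(ax[1],ax[0])-y)
dd=A(187,309,67);print("dot",dd,J(dd))
for u,v in[(119,318),(164,318),(141,318)]: q=B(u,v,25);print("groove",q,J(q))
for u,v in[(480,128),(718,128),(480,430),(700,420)]: q=B(u,v,48);print("car",q,J(q))
```

```text
yaw 0.3254645577468947 0.31907982438641913
fin [565.19234506  20.70710838] [51.  67.1] len 38.68670692582506 ang 0.5780514107514715 rel 0.2525868530045768
bar [564.78658232  20.59781735] [50.5 67.1] len 81.6681590723377 ang 0.5996812987879614 rel 0.2742167410410667
dot [564.35933414  21.50012897] [50.4 68.1]
groove [432.15286723 -44.25673971] [-95.9  48.1]
groove [435.73691565 -55.65698908] [-96.1  36.1]
groove [433.9136637  -49.83783404] [-96.   42.2]
car [ 517.15616765 -112.38528654] [-37.1 -43.7]
car [ 533.46194889 -168.16173233] [ -39.5 -101.7]
car [ 439.19183762 -140.08651999] [-119.8  -45. ]
car [ 456.73710536 -195.77636843] [-121.  -103.4]
```

>>> apply_moves(targets=[[0.25, -0.44, 0, 0, 0, 0], [0.25, -0.44, 0, 0, 0, 0], [0.25, -0.44, 0, 0, 0, 0], [0.25, -0.43, 0, 0, 0, 0], [0, 0, 0.5, 0, 0, -0.75], [0, 0, 0.5, 0, 0, -0.75], [0, 0, 0.5, 0, 0, -0.65], [0, 0, 0.5, 0, 0, 0], [0, 0, 0.5, 0, 0, 0], [0, 0, 0.5, 0, 0, 0], [0, 0, 0, 0, 0, 0], [0, 0, 0, 0, 0, 0]])

```text
time: 6.2
tool_pos: [565.6, 20.9, 285.3]
ee_rot: [0.957, 0.291, 0.0, 0.0]
contact_force: [0.9, -0.0, 0.2]
gripper_width: 45.0
grip_force: 0.0
```

Run:
```python
from h import *
st=env.get_state(); print(st["time"],st["qpos"].round(2),st["tool_pos"])
im=viewer.get_image("wrist"); save("wrist","w2.png",im,s=1.4)
R=Ro.from_quat(st["ee_rot"]).as_matrix();print(R.round(3),np.arctan2(R[1,0],R[0,0]))
print(R.T@(np.array([565,20.8,218])-st["tool_pos"])/40)
```

```text
6.2 [-0.64  0.53  0.71  1.9  -0.44  0.88 -0.7 ] [565.59464368  20.90062576 285.25604916]
[[ 0.831  0.556  0.001]
 [ 0.556 -0.831 -0.   ]
 [ 0.     0.    -1.   ]] 0.5897777235668091
[-0.01444166 -0.00691726  1.68139258]
```

View pics/w2.png

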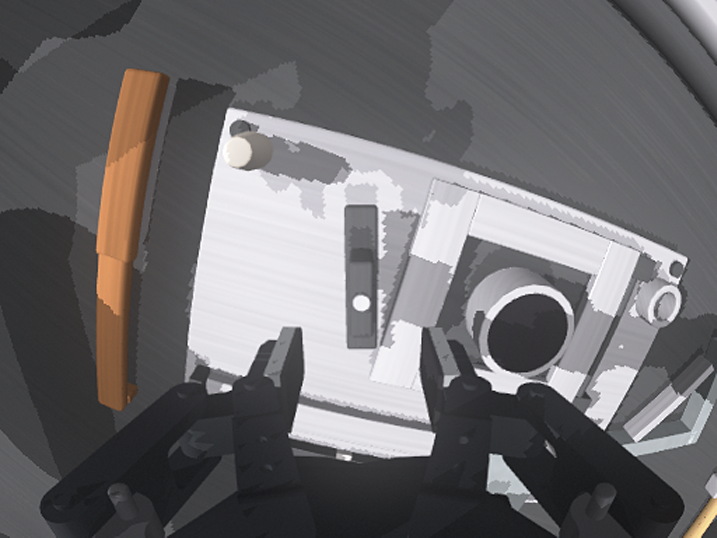

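The bar is aligned with the tool and centred between the fingers, with the pivot dot at (361,303). I'll lower and close.

>>> apply_moves(targets=[[0, 0, 0.4, 0, 0, 0], [0, 0, 0.4, 0, 0, 0], [0, 0, 0.4, 0, 0, 0], [0, 0, 0.3, 0, 0, 0], [0, 0, 0.15, 0, 0, 0], [0, 0, 0, 0, 0, 0]])

```text
time: 7.0
tool_pos: [565.2, 20.4, 218.3]
ee_rot: [0.957, 0.29, -0.0, 0.0]
contact_force: [0.1, -0.1, -0.1]
gripper_width: 45.0
grip_force: 0.0
```

>>> apply_moves(targets=[[0, 0, 0, 0, 0, 0], [0, 0, 0, 0, 0, 0], [0, 0, 0, 0, 0, 0], [0, 0, 0, 0, 0, 0], [0, 0, 0, 0, 0, 0], [0, 0, 0, 0, 0, 0]], gripper=0, grip_force=30)

```text
time: 7.75
tool_pos: [565.4, 20.7, 219.2]
ee_rot: [0.957, 0.291, 0.0, -0.0]
contact_force: [-2.3, 1.3, 6.3]
gripper_width: 11.1
grip_force: 34.3
```

>>> apply_moves(targets=[[0, 0, 0, 0, 0, -0.6], [0, 0, 0, 0, 0, -0.6], [0, 0, 0, 0, 0, -0.6], [0, 0, 0, 0, 0, -0.6], [0, 0, 0, 0, 0, -0.6], [0, 0, 0, 0, 0, -0.6], [0, 0, 0, 0, 0, -0.6], [0, 0, 0, 0, 0, -0.6], [0, 0, 0, 0, 0, -0.6], [0, 0, 0, 0, 0, -0.6], [0, 0, 0, 0, 0, -0.6], [0, 0, 0, 0, 0, -0.6], [0, 0, 0, 0, 0, -0.6], [0, 0, 0, 0, 0, -0.6], [0, 0, 0, 0, 0, -0.6], [0, 0, 0, 0, 0, -0.3], [0, 0, 0, 0, 0, 0], [0, 0, 0, 0, 0, 0]])

```text
time: 10.0
tool_pos: [566.2, 20.4, 219.3]
ee_rot: [0.587, 0.809, 0.001, 0.001]
contact_force: [5.0, -1.2, 1.3]
gripper_width: 11.2
grip_force: 33.6
```

Run:
```python
from h import *
st=env.get_state(); print(st["time"],st["qpos"].round(2),st["tool_pos"],st["contact_force"],st["ft_torque"],st["gripper_width"])
R=Ro.from_quat(st["ee_rot"]).as_matrix();print(np.arctan2(R[1,0],R[0,0])-.322)
```

```text
10.0 [-0.34  0.55  0.29  1.92 -0.23  0.7   0.4 ] [566.20777493  20.40367257 219.2760453 ] [ 5.02795918 -1.24334104  1.32058493] [-0.11881406 -1.15850912  0.053331  ] 11.246986275671826
1.5645957783124975
```

>>> apply_moves(targets=[[0, 0, 0, 0, 0, 0], [0, 0, 0, 0, 0, 0], [0, 0, 0, 0, 0, 0], [0, 0, 0, 0, 0, 0], [0, 0, -0.3, 0, 0, 0], [0, 0, -0.5, 0, 0, 0], [0, 0, -0.8, 0, 0, 0], [0, 0, -0.8, 0, 0, 0], [0, 0, -0.8, 0, 0, 0], [0, 0, -0.8, 0, 0, 0], [0, 0, 0, 0, 0, 0]], gripper=45)

```text
time: 11.38
tool_pos: [565.8, 20.3, 382.1]
ee_rot: [0.587, 0.81, 0.002, 0.002]
contact_force: [-1.0, 0.3, 0.3]
gripper_width: 45.2
grip_force: 0.0
```

>>> apply_moves(targets=[[0, 0, 0, 0, 0, 0.9], [0, 0, 0, 0, 0, 0.9], [0, 0, 0, 0, 0, 0.9], [0, 0, 0, 0, 0, 0.9], [0, 0, 0, 0, 0, 0.9], [0, 0, 0, 0, 0, 0.9], [0, 0, 0, 0, 0, 0.9], [0, 0, 0, 0, 0, 0.9], [0, 0, 0, 0, 0, 0.9], [0, 0, 0, 0, 0, 0.9], [0, 0, 0, 0, 0, 0.9], [0, 0, 0, 0, 0, 0.9], [0, 0, 0, 0, 0, 0.4], [0, 0, 0, 0, 0, 0], [0, 0, 0, 0, 0, 0]])

```text
time: 13.25
tool_pos: [565.1, 20.6, 378.5]
ee_rot: [0.987, 0.162, -0.0, -0.0]
contact_force: [0.4, 1.2, 0.6]
gripper_width: 44.9
grip_force: 0.0
```

Run:
```python
from h import *
st=env.get_state(); print(st["time"],st["qpos"].round(2),st["tool_pos"])
im=viewer.get_image("wrist"); save("wrist","w3.png",im,s=1.4)
import pickle; pickle.dump((st,im),open("w3.pkl","wb"))
R=Ro.from_quat(st["ee_rot"]).as_matrix();print(np.arctan2(R[1,0],R[0,0]))
print(R.T@(np.array([473.8,-158.5,330])-st["tool_pos"])/40)
```

```text
13.25 [-0.65  0.39  0.7   1.81 -0.28  1.05 -1.09] [565.06547327  20.57734462 378.52789975]
0.3255379973545528
[-3.59318604  3.51221468  1.21408876]
```

View pics/w3.png

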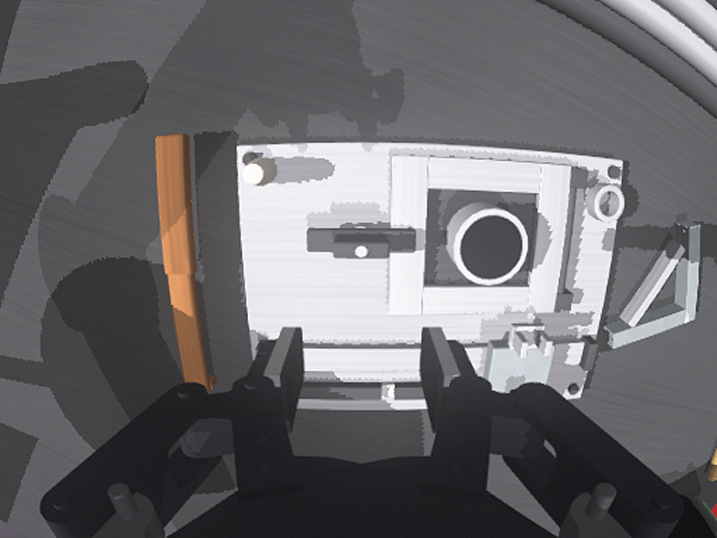

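The turnbutton now lies along jig y with one end over the frame's edge (bar from (307,240) to (416,240)). The groove shows at about (390,393). I'll move over the carriage grip.

>>> apply_moves(targets=[[-0.6, 0.58, 0, 0, 0, 0], [-0.6, 0.58, 0, 0, 0, 0], [-0.6, 0.58, 0.2, 0, 0, 0], [-0.6, 0.58, 0.2, 0, 0, 0], [-0.6, 0.59, 0.4, 0, 0, 0], [-0.6, 0.6, 0.4, 0, 0, 0], [0, 0, 0, 0, 0, 0], [0, 0, 0, 0, 0, 0]])

```text
time: 14.3
tool_pos: [473.8, -158.1, 330.9]
ee_rot: [0.987, 0.162, 0.0, -0.0]
contact_force: [-0.5, 0.6, -0.1]
gripper_width: 45.3
grip_force: 0.0
```

Run:
```python
from h import *
import pickle
st=env.get_state(); print(st["time"],st["qpos"].round(2),st["tool_pos"])
im=viewer.get_image("wrist"); save("wrist","w4.png",im,s=1.5)
pickle.dump((st,im),open("w4.pkl","wb"))
R=Ro.from_quat(st["ee_rot"]).as_matrix();print(np.arctan2(R[1,0],R[0,0]))
```

```text
14.3 [-0.37  0.34  0.74  2.02 -0.29  0.89 -0.72] [ 473.81187023 -158.11963383  330.9070585 ]
0.3245412544940007
```

View pics/w4.png

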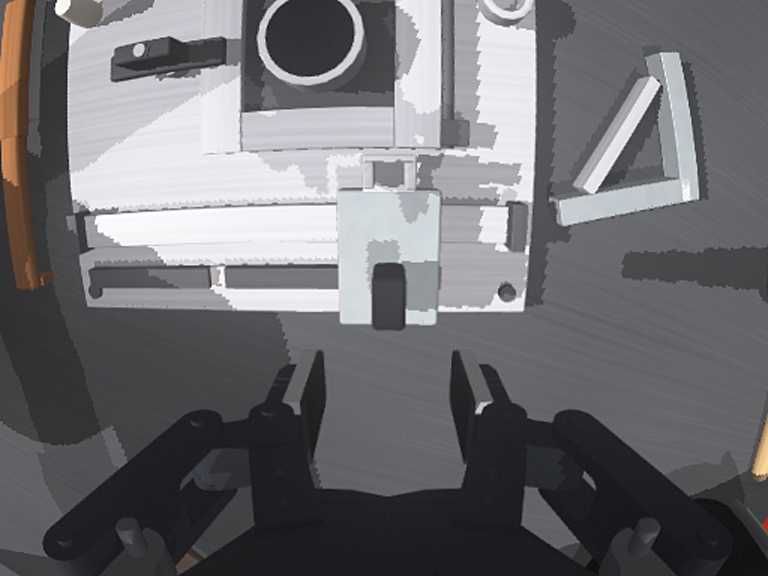

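The black grip block spans columns 372–406, with its front edge at row 329. The groove is at about (218,276), and the carriage's top runs from column 339 to 438.

Run:
```python
from h import *
import pickle
st,im=pickle.load(open("w4.pkl","rb"))
R=Ro.from_quat(st["ee_rot"]).as_matrix()
def T(u,v,z): return np.round((R.T@(watz(im,st,u/1.5,v/1.5,z)-st["tool_pos"]))[:2],1)
print("grip front z82",T(372,329,82),T(406,329,82),"grip back z82/48",T(389,272,82),T(389,264,82),T(389,264,48))
print("car",T(339,192,48),T(438,192,48),T(340,323,48),T(437,323,48))
for v in(268,285): print("groove",T(212,v,25),T(225,v,25))
g=im["image"][170:195,138:156].mean(2).astype(int); print(g[[10,12,14,16]])
```

```text
grip front z82 [-16.4  -8.7] [-16.4   9.3] grip back z82/48 [14.9  0.2] [19.   0.2] [10.4  0.4]
car [ 52.5 -27.9] [52.6 28. ] [-26.7 -29.5] [-26.7  29.8]
groove [   2.6 -118.4] [   2.5 -108.8]
groove [  -9.4 -119.8] [  -9.4 -110.1]
[[100  69 166 184 183 179 173 169 168 246 252 169 114 120 121 121 121 121]
 [107  68 136 182 182 180 175 171 168 247 250 181 112 116 119 119 119 119]
 [110  73 110 182 182 182 175 169 238 247 248 220 111 119 120 120 120 120]
 [111  79  83 183 182 180 175 167 237 246 247 243 111 119 121 122 121 121]]
```

>>> apply_moves(targets=[[0, 0, 0.5, 0, 0, 0], [0, 0, 0.5, 0, 0, 0], [0, 0, 0.5, 0, 0, 0], [0, 0, 0.5, 0, 0, 0], [0, 0, 0.35, 0, 0, 0], [0, 0, 0.2, 0, 0, 0], [0, 0, 0, 0, 0, 0], [0, 0, 0, 0, 0, 0]])

```text
time: 15.35
tool_pos: [473.7, -158.5, 229.2]
ee_rot: [0.987, 0.161, 0.0, 0.0]
contact_force: [-0.5, 0.4, 0.2]
gripper_width: 45.0
grip_force: 0.0
```

>>> apply_moves(targets=[[0, 0, 0, 0, 0, 0], [0, 0, 0, 0, 0, 0], [0, 0, 0, 0, 0, 0], [0, 0, 0, 0, 0, 0], [0, 0, 0, 0, 0, 0], [0, 0, 0, 0, 0, 0]], gripper=0, grip_force=30)

```text
time: 16.1
tool_pos: [473.6, -158.6, 229.2]
ee_rot: [0.987, 0.161, 0.0, 0.0]
contact_force: [-2.2, 0.4, 5.9]
gripper_width: 17.4
grip_force: 32.0
```

```bash
cat > s.py <<'E'
from h import *
import sys
p0=np.array([473.8,-158.1,229.]); u=np.array([-np.sin(.3255),np.cos(.3255),0]); n=np.array([u[1],-u[0],0])
st=env.get_state(); d=st["tool_pos"]-p0; f=st["contact_force"]
print("t",st["time"],"along %.2f across %.2f z %.1f"%(d@u,d@n,d[2]),"F along %.2f across %.2f z %.2f"%(f@u,f@n,f[2]),"grip",st["gripper_width"],st["grip_force"])
E
python3 s.py
```

```text
t 16.1 along -0.38 across -0.29 z 0.2 F along 1.11 across -1.92 z 5.95 grip 17.36425734436004 31.994476318359375
```

>>> apply_moves(targets=[[0, -0.1, 0, 0, 0, 0], [0, -0.2, 0, 0, 0, 0], [0, -0.25, 0, 0, 0, 0], [0, -0.25, 0, 0, 0, 0], [0, -0.25, 0, 0, 0, 0], [0, -0.25, 0, 0, 0, 0], [0, -0.25, 0, 0, 0, 0], [0, -0.25, 0, 0, 0, 0], [0, -0.25, 0, 0, 0, 0], [0, -0.2, 0, 0, 0, 0], [0, -0.15, 0, 0, 0, 0], [0, -0.1, 0, 0, 0, 0], [0, 0, 0, 0, 0, 0], [0, 0, 0, 0, 0, 0]])

```text
time: 17.85
tool_pos: [441.8, -63.0, 229.2]
ee_rot: [0.987, 0.162, 0.001, -0.0]
contact_force: [-0.1, 0.4, 9.1]
gripper_width: 17.6
grip_force: 32.4
```

```bash
python3 s.py
```

```text
t 17.85 along 100.36 across 0.14 z 0.2 F along 0.43 across 0.03 z 9.14 grip 17.62571577455511 32.43184268474579
```

>>> apply_moves(targets=[[0, -0.05, 0, 0, 0, 0], [0, -0.05, 0, 0, 0, 0], [0, 0, 0, 0, 0, 0]])

```text
time: 18.23
tool_pos: [440.7, -59.4, 229.2]
ee_rot: [0.987, 0.162, 0.001, -0.0]
contact_force: [0.9, -0.8, 9.5]
gripper_width: 17.5
grip_force: 32.3
```

```bash
python3 s.py
```

```text
t 18.225 along 104.16 across 0.17 z 0.2 F along -1.08 across 0.56 z 9.49 grip 17.466334475861412 32.330074310302734
```

>>> apply_moves(targets=[[0, -0.05, 0, 0, 0, 0], [0, -0.05, 0, 0, 0, 0], [0, 0, 0, 0, 0, 0]])

```text
time: 18.6
tool_pos: [439.4, -55.5, 229.2]
ee_rot: [0.987, 0.162, 0.001, -0.0]
contact_force: [0.6, 0.9, 8.6]
gripper_width: 17.8
grip_force: 32.3
```

```bash
python3 s.py
```

```text
t 18.6 along 108.19 across 0.18 z 0.2 F along 0.66 across 0.83 z 8.59 grip 17.810183220476794 32.34404683113098
```

>>> apply_moves(targets=[[0, -0.025, 0, 0, 0, 0], [0, -0.025, 0, 0, 0, 0], [0, 0, 0, 0, 0, 0]])

```text
time: 18.98
tool_pos: [438.7, -53.5, 229.2]
ee_rot: [0.987, 0.162, 0.001, -0.0]
contact_force: [0.1, 1.1, 9.3]
gripper_width: 17.6
grip_force: 32.4
```

```bash
python3 s.py
```

```text
t 18.975 along 110.33 across 0.21 z 0.2 F along 0.98 across 0.44 z 9.30 grip 17.58293990919034 32.43313908576965
```

>>> apply_moves(targets=[[0, -0.025, 0, 0, 0, 0], [0, 0, 0, 0, 0, 0]])

```text
time: 19.23
tool_pos: [438.4, -52.4, 229.2]
ee_rot: [0.987, 0.162, 0.001, -0.001]
contact_force: [-0.5, 1.9, 9.9]
gripper_width: 17.5
grip_force: 32.5
```

```bash
python3 s.py
```

```text
t 19.225 along 111.47 across 0.21 z 0.2 F along 1.92 across 0.10 z 9.95 grip 17.519643565054217 32.485851645469666
```

>>> apply_moves(targets=[[0, -0.025, 0, 0, 0, 0], [0, 0, 0, 0, 0, 0]])

```text
time: 19.48
tool_pos: [438.0, -51.2, 229.2]
ee_rot: [0.987, 0.162, 0.0, -0.001]
contact_force: [-0.0, 3.3, 10.8]
gripper_width: 17.5
grip_force: 32.6
```

```bash
python3 s.py
```

```text
t 19.475 along 112.74 across 0.23 z 0.2 F along 3.16 across 1.06 z 10.84 grip 17.50169521911923 32.63297438621521
```

Forward pull is rising, so the ball is dropping in. I'll keep going in 1 mm steps.

>>> apply_moves(targets=[[0, -0.025, 0, 0, 0, 0], [0, 0, 0, 0, 0, 0]])

```text
time: 19.73
tool_pos: [437.6, -50.0, 229.2]
ee_rot: [0.987, 0.162, 0.0, -0.001]
contact_force: [-0.7, 3.7, 11.4]
gripper_width: 17.5
grip_force: 32.7
```

```bash
python3 s.py
```

```text
t 19.725 along 114.02 across 0.27 z 0.2 F along 3.73 across 0.48 z 11.41 grip 17.548263094943177 32.737796902656555
```

>>> apply_moves(targets=[[0, -0.02, 0, 0, 0, 0], [0, 0, 0, 0, 0, 0]])

```text
time: 19.98
tool_pos: [437.3, -49.1, 229.1]
ee_rot: [0.987, 0.162, 0.0, -0.001]
contact_force: [-0.8, 3.9, 11.8]
gripper_width: 17.7
grip_force: 32.8
```

```bash
python3 s.py
```

```text
t 19.975 along 114.90 across 0.28 z 0.1 F along 3.94 across 0.51 z 11.81 grip 17.717915322179575 32.77250647544861
```

>>> apply_moves(targets=[[0, -0.02, 0, 0, 0, 0], [0, 0, 0, 0, 0, 0]])

```text
time: 20.23
tool_pos: [437.2, -48.8, 229.2]
ee_rot: [0.987, 0.162, 0.001, -0.001]
contact_force: [-0.9, 2.7, 10.0]
gripper_width: 17.4
grip_force: 32.5
```

```bash
python3 s.py
```

```text
t 20.225 along 115.32 across 0.25 z 0.2 F along 2.83 across 0.03 z 10.03 grip 17.40382386951658 32.53703534603119
```

>>> apply_moves(targets=[[0, -0.015, 0, 0, 0, 0], [0, 0, 0, 0, 0, 0]])

```text
time: 20.48
tool_pos: [437.1, -48.5, 229.2]
ee_rot: [0.987, 0.162, 0.001, -0.0]
contact_force: [0.0, 1.4, 9.1]
gripper_width: 17.7
grip_force: 32.4
```

```bash
python3 s.py
```

```text
t 20.475 along 115.55 across 0.22 z 0.2 F along 1.29 across 0.48 z 9.10 grip 17.653165386659076 32.36469805240631
```

>>> apply_moves(targets=[[0, -0.01, 0, 0, 0, 0], [0, 0, 0, 0, 0, 0], [0, 0, 0, 0, 0, 0], [0, 0, 0, 0, 0, 0], [0, 0, 0, 0, 0, 0], [0, 0, 0, 0, 0, 0]])

```text
time: 21.22
tool_pos: [437.0, -48.4, 229.2]
ee_rot: [0.987, 0.161, 0.001, -0.0]
contact_force: [0.7, -0.7, 8.2]
gripper_width: 17.2
grip_force: 32.3
```

```bash
python3 s.py; python3 -c "
from h import *
save('wrist','w5.png',s=1.5)"
```

```text
t 21.225 along 115.72 across 0.20 z 0.2 F along -0.84 across 0.44 z 8.17 grip 17.234248472456425 32.25570738315582
```

View pics/w5.png

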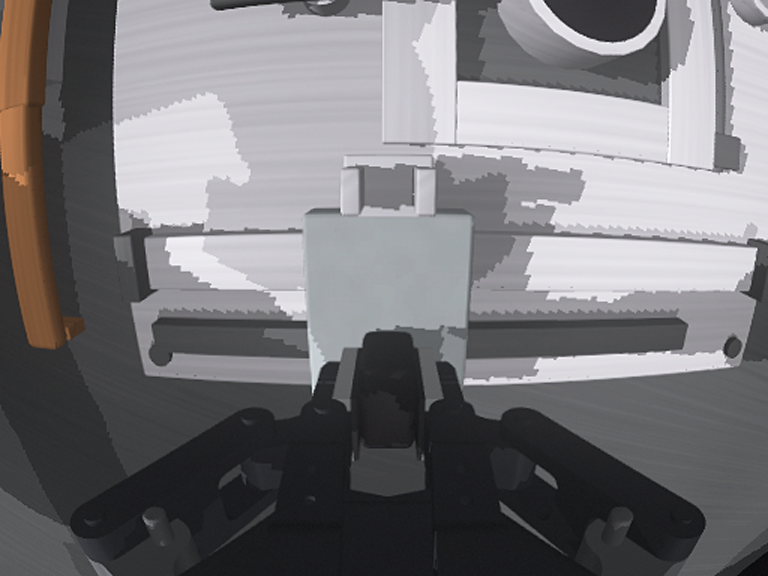

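The fingers hold the grip block at about (388,390), and the groove is hidden under the carriage. Travel is 116 mm from the start, and the pull has turned over sharply, so the carriage is seated. I'm handing in.

```bash
python3 -c "
from h import *
print(env.sign_off())"
```

```text
the job is handed in; nothing more can be done
None
```

The turnbutton is turned to about 1.56 rad over the closed frame, and the carriage is held at rest in the notch with about 32 N of grip; the job is handed in, but the sign-off returned no verdict.

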